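# Pin the swing arms of a dish-cloth stand and snap its hinge cap on

## Robot

A 7-joint arm with a two-finger parallel gripper is mounted at the origin on a cart in front of the work surface, level with it; the furniture and walls round the work are solid. World frame = base frame: x ahead of the robot, y to its left, z up, the work surface at z = 0. Lengths are in m, angles in degrees, forces in N, time in s.
With the tool pointing down it reaches from about 0.425 to 0.875 m from the base axis. Payload 4.7 kg.
Tool frame: the origin (TCP) lies between the finger pads; the fingertips stand 8 mm ahead of it and the grasp point (between the pads) lies 11 mm behind it (env.tip_extent is the distance from the TCP to the fingertips, in m); z points along the fingers, y is the line along which they close (so a half turn about z gives the same grasp; the last joint's range is limited). The gripper opens to 87 mm and grips with 3 to 60 N. Pads are 19 mm wide; open, the fingers measure 117 mm over their backs; the gripper's body (75 mm by 190 mm) begins 51 mm behind the grasp point.
Start: joints at [64.635, 18.392, -4.016, 83.108, 1.295, 78.541, -3.26], TCP at [0.287, -0.583, 0.231] pointing down, gripper open.
Joint ranges: [-163.93, 163.93], [-17.29, 119.83], [-79.2, 71.16], [3.27, 140.29], [-89.18, 269.18], [5.43, 117.66], [-154.24, 154.24]. Speed limits (degrees/s): [147.25, 147.25, 180, 180, 180, 180, 180].

## Interface

Orientations are given as [roll, pitch, yaw] about the fixed x, y, z axes, in that order (R = Rz(yaw) Ry(pitch) Rx(roll)).
In Python, from cell import sensors, vision, workorder, env gives the robot as it stands.
- The arm moves only by the tool drive_tool, never from a script. Its argument "moves" is a list of rows, each an object of numbers: "x", "y", "z": the shift along the tool's x, y, z in mm; "rx", "ry", "rz": the turn, a rotation vector about the tool's x, y, z in rad; "fingers": the closure, from -1 (fully open) to 1 (shut). In form: [{"x": .., "y": .., "z": .., "rx": .., "ry": .., "rz": .., "fingers": ..}, ...]. A call has 1 to 20 rows; each row is the pose to reach, as a shift and turn from the pose commanded when the call began, along the tool's axes at that moment; what a row does not reach only later rows make up. A row lasts 1/8 s, in which the tool goes at most 62.5 mm and 10.7 degrees, less where a joint would pass 70% of its speed; a pose out of reach is approached as far as the arm can. A call with a gripper value outside its range is refused whole. The fingers move at their own pace and stop on an object; "force" is the grip in N (left out, the last holds). Time passes only in rows, so rows that repeat a pose let the fingers close. It gives the time, the measured TCP pose, the force, the opening and the grip force at its end, in the units of the state.
- sensors.get_obs(): the state, without advancing time (a new reading comes with each control period).
- vision.read_camera(name): name is "scene" or "side" or "wrist"; returns a dict with "image" (384x512x3 uint8, red, green, blue), "fx", "fy", "cx", "cy" (pixels), "k1" (the pictures are not rectified: a ray, as slopes to the right and down, at radius r is drawn at 1 + k1 r^2 times it, then the intrinsics apply), "R" (3x3) and "t" (3): a world point X has camera coordinates R X + t. Camera axes: x right, y down, z forward; pixel columns grow to the right and rows downward; lengths in m; the calibration is good to about 2 mm. A picture is of the moment at which its call begins. There is no depth.
- workorder.sign_off(): hands the job in; it is judged then, once.
The state is a dict: "time_s": time; "qpos": joint angles; "joint_velocities": joint speeds; "effort": joint torques, N m; "tool_pos": TCP position; "tool_rot": TCP orientation; "force": force on the tool from outside, world axes, zero at the start; "wrist_torque": the same for the moment, N m; "grip_width": finger opening in m; "grasp_force": force on a finger pad.
Only numpy, scipy, OpenCV 4.12 (cv2) and the standard library are available. Lean on these libraries where they do the work, as an engineer would, in place of code of your own. Each camera call takes 0.05 s, during which the arm holds its last target. There are 200 camera calls.

## Task

Finish assembling the little dish-cloth stand: take the headed hinge pin from its packing tray and push it down through the boss, both arm eyes and the lower lug until its flange sits on the boss. Then fit the hollow cap, which keeps the pin from working out: press it squarely down over the pin until it clicks past the spring catches, and keep bearing down so that it sits fully home on the fork. Finish still holding it there, the fingers pressing firmly down on the cap (do not let go), and leave the mug, the lemon and the jam jar where they stand.

Things in the scene. Friction and masses are not known exactly. Their poses are not given: they have to be found in the camera images.
- stand: Steel dish-cloth stand, fixed to the worktop: round foot 160 mm across, 14 mm high; post 22 x 16 mm, 168 mm high; fork of two lugs 38 mm across, 8 mm thick, held out from the post, with the eyes (bore 12 mm) of two swinging arms in line between them. Origin: foot's centre on the worktop, below the upright hinge axis (z up); post 36 mm to its -y, arms reach to about +y. The boss is its top.
- boss_top (a point): Centre of the top of the black boss (23.6 mm across, 12 mm high) on the upper lug, 180 mm above the worktop: the mouth of the bore, 11 mm wide; z up along the hinge axis. The pin's flange seats here. A nylon grip bush in the lower lug clasps the pin over about the last 14 mm, so there it must be pushed, with some 3 to 10 N.
- cap_seat (a point): Centre of the upper lug's top face, 168 mm above the worktop, z up along the hinge axis: the cap's mouth rests here when home. Four ball catches stand 3 mm out of the boss 6 mm above it. The cap's lip meets them with its mouth about 8 mm above the seat; the push rises to 10 to 16 N, drops at about 4 mm (the click), then the cap runs down on to the seat.
- pin: Steel headed hinge pin, 89 mm long, 45 g, standing head up in the tray's hole, 26 mm deep. Origin: centre of the flange's underside (44 mm above the tray), z up. Flange 17 mm across, 3 mm thick; on it a round knob 12 mm across, its top at z = +19 mm; below, the shank 9 mm across and 70 mm long, its lowest 7 mm tapered to 4.4 mm.
- cap: Black hollow plastic cap, about 50 g, mouth down on the worktop: ribbed cylinder 37 mm across, 38 mm high, closed top. Origin: centre of its mouth (underside), z up through the top. Inside 30 mm across, with a lip 26 mm across at the mouth; 34 mm from mouth to ceiling, so it goes home only over a fully seated pin (knob's top 31 mm above the seat).
- cap_top (a point): Centre of the cap's closed top face, 38 mm above its origin.
- tray: Small cardboard tray with a grey foam insert, 92 x 60 mm, 31 mm high, with a hex key and two grub screws lying on it, fixed to the worktop. Origin: on the worktop at its centre; the pin's hole is at its x = +22 mm, y = 0.
- mug: Green and white mug, 101 mm high, origin under its centre; to be left alone.
- lemon: Lemon, 78 x 55 mm, origin at its underside; to be left alone.
- jar: Jam jar with a lid, 66 mm across, 100 mm high, origin under its centre; to be left alone.
Mind the look-alikes: they are no part of the job. What is shaped like the cap but blue or green is not meant.

How it is judged:
By the outcome, as a careful person would: the job done as asked, in the order asked, and still so for the second after the job is handed in, while the arm keeps its last pose, push and grip.
It also fails if it takes over 61 s, if anything falls off the work surface, if the arm or the gripper's body presses on something with over 40 N, if the wrist force passes 120 N, or if a joint passes its speed limit or range.

## Working session

There is one attempt and no reset: what is moved stays moved. The work goes in short steps, Python scripts to look and compute and a tool call to move; the robot and the scene stay as the last step left them, time stands still between calls to the robot, and variables do not carry over. Pictures are saved under pics/ and viewed, at most 10 in all, crops included, and the job is handed in when it is done.

Besides the shell and the picture viewer there is one more tool, called after "Emit:" as a command line: name --argument value ..., lists and objects as JSON in quotes. drive_tool: Moves the arm, as the interface text tells. Its arguments: {"type":"object","properties":{"moves":{"type":"array"},"force":{"type":"number"}},"required":["moves"]}

```bash
mkdir -p pics; ls
cat > h.py <<'E'
import numpy as np, cv2
from cell import sensors, vision, workorder, env
from scipy.spatial.transform import Rotation as Ro
def cam(n):
    c=vision.read_camera(n); c['R']=np.array(c['R']).reshape(3,3); c['t']=np.array(c['t']); return c
def ray(c,u,v):
    K=np.array([[c['fx'],0,c['cx']],[0,c['fy'],c['cy']],[0,0,1.]])
    x,y=(u-c['cx'])/c['fx'],(v-c['cy'])/c['fy']; a,b=x,y
    for _ in range(20):
        s=1+c['k1']*(a*a+b*b); a,b=x/s,y/s
    d=c['R'].T@np.array([a,b,1.]); return -c['R'].T@c['t'], d/np.linalg.norm(d)
def onplane(c,u,v,z):
    o,d=ray(c,u,v); return o+d*(z-o[2])/d[2]
def tri(*rs):
    A=sum(np.eye(3)-np.outer(d,d) for o,d in rs); b=sum((np.eye(3)-np.outer(d,d))@o for o,d in rs)
    p=np.linalg.solve(A,b); return p,[np.linalg.norm(np.cross(p-o,d)) for o,d in rs]
def proj(c,X):
    p=c['R']@np.array(X)+c['t']; a,b=p[0]/p[2],p[1]/p[2]; s=1+c['k1']*(a*a+b*b)
    return c['fx']*a*s+c['cx'],c['fy']*b*s+c['cy']
def save(c,n): cv2.imwrite('pics/'+n,c['image'][:,:,::-1])
E
python3 - <<'E'
from h import *
o=sensors.get_obs(); print(o['tool_pos'],o['tool_rot'],o['time_s'],o['grip_width'],env.tip_extent)
ims=[]
for n in ['scene','side']:
    c=cam(n); save(c,n+'0.png'); print(n,-c['R'].T@c['t'],c['R'][2],c['fx'],c['k1']); np.save(n+'.npy',c,allow_pickle=True)
E
```

```text
pics
[ 0.28641924 -0.58289266  0.22948211] [-1.79892411e+02  8.18163189e-03  2.61760327e+01] 0.0 0.08756558379585286 0.008
scene [0.29631388 0.59123622 0.63699754] [ 0.3677007  -0.72888501 -0.57751436] 352.48386122272916 0.0012846772323723728
side [0.39588145 1.08274308 0.92478812] [ 0.13900787 -0.79940434 -0.58449082] 488.68784826012757 0.027557597693274146
```

View pics/scene0.png

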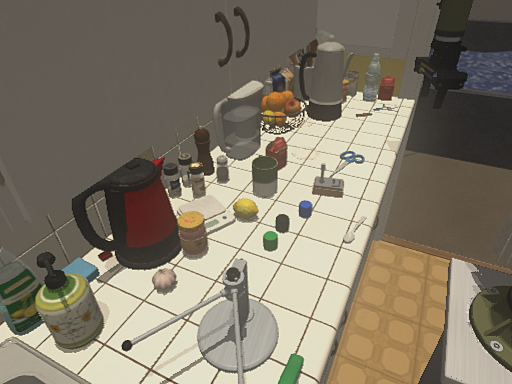

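View pics/side0.png

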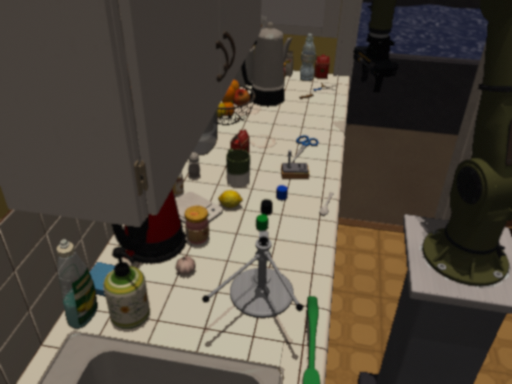

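The scene view shows these cap candidates: black at (283,222), blue at (305,209) and green at (270,240). The black one matches the description. The pin is the upright in the tray at (323,172); the boss is at about (233,270). In the side view the cap is at (266,207), the pin at (289,158) and the boss at (264,242). I'll check these in a close crop.

Run:
```python
from h import *
s=np.load('scene.npy',allow_pickle=True).item();d=np.load('side.npy',allow_pickle=True).item()
def crop(c,u,v,w,h,f): return cv2.resize(c['image'][v:v+h,u:u+w,::-1],(w*f,h*f),interpolation=cv2.INTER_CUBIC)
a=crop(s,255,150,100,100,4); b=crop(s,205,250,66,50,6)
e=crop(d,240,140,80,70,5); g=crop(d,235,200,66,50,6)
out=np.zeros((600,800,3),np.uint8)
out[:300,:396]=b[:, :396]; out[:300,400:796]=g[:300]
out[300:,:300]=cv2.resize(a,(300,300)); out[300:,400:743]=cv2.resize(e,(343,300))
cv2.imwrite('pics/crop1.png',out)
for n,c in (('s',s),('d',d)):
    hsv=cv2.cvtColor(c['image'],cv2.COLOR_RGB2HSV)
    m=(hsv[:,:,2]<60).astype(np.uint8)
    k,l,st,ce=cv2.connectedComponentsWithStats(m)
    for i in range(1,k):
        x,y,w,h,ar=st[i]
        if 20<ar<400 and 200<ce[i][0]<360 and 140<ce[i][1]<300: print(n,st[i],ce[i].round(1))
```

```text
s [195 141  18  22 112] [203.4 148.4]
d [345 151   8  14  40] [347.2 157.1]
d [283 174  25   4  65] [295.8 175.7]
d [277 192  10   8  59] [281.1 195.2]
d [261 200  11  15 137] [266.2 207.1]
d [222 204  17   5  56] [229.9 206.1]
d [257 221  10  10  82] [261.5 225.3]
d [259 237   9   9  61] [263.2 240.8]
d [257 249  11  50 318] [262.  272.9]
d [203 296   6   6  25] [205.6 298.4]
```

View pics/crop1.png

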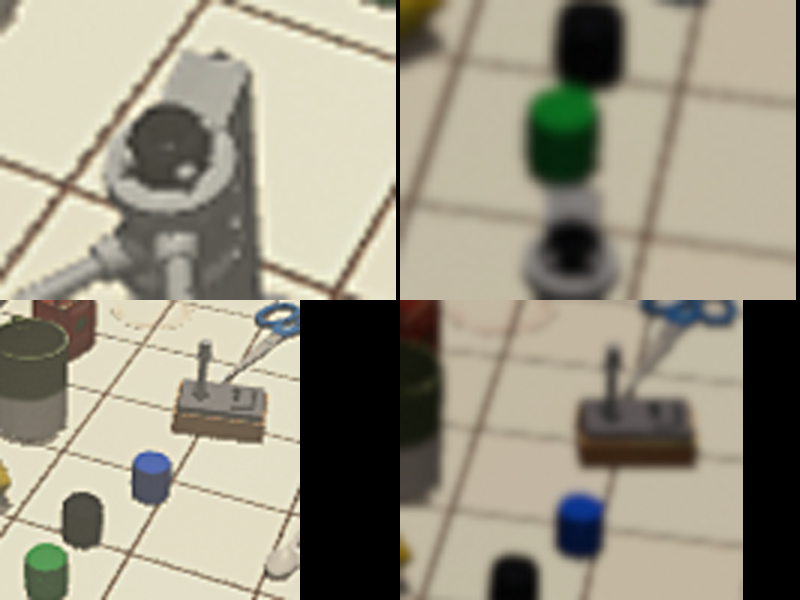

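Run:
```python
from h import *
s=np.load('scene.npy',allow_pickle=True).item();d=np.load('side.npy',allow_pickle=True).item()
P=lambda n,a:print(n,np.round(a,4))
P('boss s',onplane(s,233.3,271.7,.18));P('boss d',onplane(d,263.3,240.3,.18))
P('lug s',onplane(s,205+172/6,250+155/6,.168))
P('pin s',onplane(s,323.4,165.5,.092));P('pin d',onplane(d,240+213/4.29,140+50/4.29,.092));P('pinbase s',onplane(s,322,182,.031))
P('cap s',onplane(s,282.8,216.5,.036));P('cap d',onplane(d,266,203,.036))
P('pix/blue',onplane(s,305,204,.036));P('green',onplane(s,270.5,236,.036))
P('lemon',onplane(s,245,215,.0));P('mug',onplane(s,264,190,.0));P('jar',onplane(s,193,248,0))
P('traycorners',[onplane(s,255+u/3,150+(v-300)/3,.031) for u,v in ((180,380),(268,385),(265,415),(174,410))])
P('arm tips',onplane(s,127,345,.15)); P('post', onplane(s,205+195/6.,250+60/6.,.168)); P('post2', onplane(s,205+245/6.,250+60/6.,.168))
c=cam('wrist'); print(c['R'],c['t'],-c['R'].T@c['t'],c['fx'],c['cx'],c['cy']); 
T=sensors.get_obs(); Rw=Ro.from_euler('xyz',T['tool_rot'],degrees=True).as_matrix(); print(Rw, Rw.T@(-c['R'].T@c['t']-T['tool_pos']), c['R']@Rw)
```

```text
boss s [0.5205 0.2467 0.18  ]
boss d [0.5192 0.2527 0.18  ]
lug s [0.5213 0.2455 0.168 ]
pin s [ 0.5241 -0.2912  0.092 ]
pin d [ 0.5238 -0.2922  0.092 ]
pinbase s [ 0.524  -0.2949  0.031 ]
cap s [ 0.5662 -0.0861  0.036 ]
cap d [ 0.5639 -0.0747  0.036 ]
pix/blue [ 0.5313 -0.1625  0.036 ]
green [ 0.5643 -0.0029  0.036 ]
lemon [ 0.6824 -0.0874  0.    ]
mug [ 0.6861 -0.2217  0.    ]
jar [0.7409 0.086  0.    ]
traycorners [[ 0.553  -0.3145  0.031 ]
 [ 0.4676 -0.3433  0.031 ]
 [ 0.4562 -0.2889  0.031 ]
 [ 0.5408 -0.2596  0.031 ]]
arm tips [0.6084 0.4157 0.15  ]
post [0.5331 0.2104 0.168 ]
post2 [0.5195 0.204  0.168 ]
[[ 0.44081687 -0.89759547 -0.00169015]
 [-0.87099324 -0.42820581  0.2408538 ]
 [-0.21691301 -0.10470031 -0.97055994]] [-0.65038088 -0.02859231  0.38921552] [ 0.34622107 -0.55527134  0.38354432] 270.8723132240411 254.9811889372792 193.9475286677942
[[ 8.97458865e-01  4.41097577e-01 -7.16679964e-04]
 [ 4.41098152e-01 -8.97457963e-01  1.27466564e-03]
 [-8.09382141e-05 -1.46008619e-03 -9.99998931e-01]] [ 0.0658334   0.00122818 -0.15383027] [[-3.12556862e-04  9.99999925e-01  2.30092596e-04]
 [-9.70580893e-01 -2.47961160e-04 -2.40775139e-01]
 [-2.40775064e-01 -2.98579400e-04  9.70580898e-01]]
```

Emit:
drive_tool --moves '[{"x":60,"y":-28,"z":0,"rz":-0.18,"fingers":-1},{"x":115,"y":-52,"z":0,"rz":-0.36,"fingers":-1},{"x":170,"y":-78,"z":10,"rz":-0.54,"fingers":-1},{"x":225,"y":-103,"z":20,"rz":-0.72,"fingers":-1},{"x":280,"y":-128,"z":35,"rz":-0.9,"fingers":-1},{"x":342,"y":-156,"z":60,"rz":-1.114,"fingers":-1},{"x":342,"y":-156,"z":70,"rz":-1.114,"fingers":-1},{"x":342,"y":-156,"z":70,"rz":-1.114,"fingers":-1},{"x":342,"y":-156,"z":70,"rz":-1.114,"fingers":-1}]'

```text
invalid input at $.moves[0]: expected keys x, y, z, rx, ry, rz, fingers
```

Run:
```python
from h import *
o=sensors.get_obs(); print(o['tool_pos'],o['tool_rot'],o['time_s'],o['qpos'],o['force'])
c=cam('wrist'); np.save('w1.npy',c,allow_pickle=True)
print('tcp px',proj(c,o['tool_pos']), 'guess',proj(c,[.524,-.2915,.094]),proj(c,[.524,-.2915,.075]))
cv2.imwrite('pics/w1.png',cv2.resize(c['image'][:,:,::-1],(800,600),interpolation=cv2.INTER_CUBIC))
```

```text
[ 0.2864863  -0.58301201  0.22972134] [-1.79916343e+02  4.63741808e-03  2.61739687e+01] 0.15 [64.63414038 18.42948305 -4.01452214 83.1576188   1.29425441 78.54172513
 -3.26015419] [0.46560656 0.27486618 0.33349718]
tcp px (np.float64(252.9356327225563), np.float64(237.90447494859313)) guess (np.float64(58.52330142505764), np.float64(-225.72550169706415)) (np.float64(73.75055807937088), np.float64(-198.51300068104757))
```

View pics/w1.png

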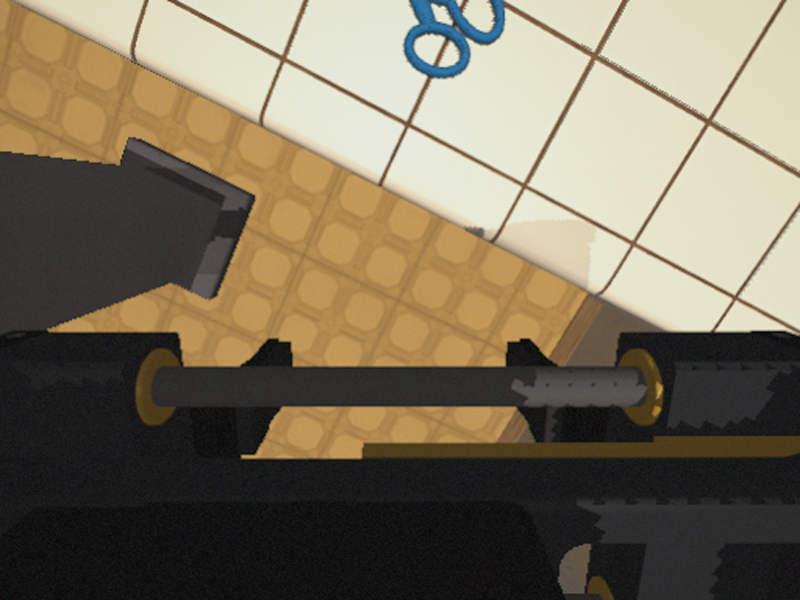

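The wrist view shows only the gripper's rod across rows 233–260, the scissors and the floor; the move was refused because every key is needed. Things must lie ahead (tool +x) of the rod to be seen.

Emit:
drive_tool --moves '[{"x":60,"y":-20,"z":0,"rx":0,"ry":0,"rz":-0.18,"fingers":-1},{"x":115,"y":-40,"z":0,"rx":0,"ry":0,"rz":-0.36,"fingers":-1},{"x":170,"y":-58,"z":10,"rx":0,"ry":0,"rz":-0.54,"fingers":-1},{"x":225,"y":-77,"z":20,"rx":0,"ry":0,"rz":-0.72,"fingers":-1},{"x":280,"y":-96,"z":35,"rx":0,"ry":0,"rz":-0.9,"fingers":-1},{"x":318,"y":-109,"z":60,"rx":0,"ry":0,"rz":-1.114,"fingers":-1},{"x":318,"y":-109,"z":70,"rx":0,"ry":0,"rz":-1.114,"fingers":-1},{"x":318,"y":-109,"z":70,"rx":0,"ry":0,"rz":-1.114,"fingers":-1},{"x":318,"y":-109,"z":70,"rx":0,"ry":0,"rz":-1.114,"fingers":-1}]'

```text
time_s: 1.32
tool_pos: [0.5231, -0.3474, 0.1612]
tool_rot: [180.0, 0.1, 89.8]
force: [-0.7, -0.3, 0.3]
grip_width: 0.0869
grasp_force: 0.0
```

Run:
```python
from h import *
o=sensors.get_obs(); print(o['tool_pos'],o['tool_rot'],o['time_s'],o['qpos'],o['force'])
c=cam('wrist'); np.save('w1.npy',c,allow_pickle=True)
print('tcp px',proj(c,o['tool_pos']), 'guess',proj(c,[.524,-.2915,.094]),proj(c,[.524,-.2915,.075]))
cv2.imwrite('pics/w2.png',cv2.resize(c['image'][:,:,::-1],(800,600),interpolation=cv2.INTER_CUBIC))
```

```text
[ 0.52305557 -0.34743115  0.1612327 ] [1.79988138e+02 8.37091981e-02 8.97740677e+01] 1.325 [ 48.59470663  19.41160849 -21.57073944  91.05781416   7.50201588
  70.90075961  25.45892833] [-0.70134494 -0.27833592  0.25945667]
tcp px (np.float64(253.56512028109054), np.float64(235.83555094408703)) guess (np.float64(254.67960500869614), np.float64(137.61870733473344)) (np.float64(254.67574783297172), np.float64(136.72030324659457))
```

View pics/w2.png

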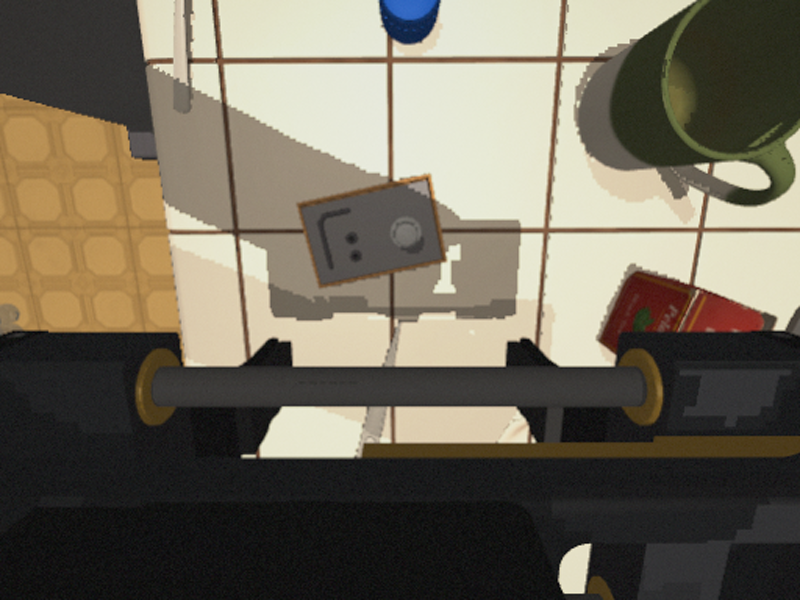

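The wrist view shows the tray with the pin's round knob and flange at about (259,149), and the blue cap at (262,6). I'll measure the circle finely.

Run:
```python
from h import *
c=np.load('w1.npy',allow_pickle=True).item(); T=sensors.get_obs()
g=cv2.cvtColor(c['image'],cv2.COLOR_RGB2GRAY)[125:175,235:285]
G=cv2.resize(g,None,fx=8,fy=8,interpolation=cv2.INTER_CUBIC)
print('expect r flange px',8.5*c['fx']/(c['R']@np.array([.52,-.29,.078])+c['t'])[2]/1e3,'knob',6*c['fx']/(c['R']@np.array([.52,-.29,.094])+c['t'])[2]/1e3)
for r0,r1,z in ((40,64,.094),(68,100,.078)):
    h=cv2.HoughCircles(G,cv2.HOUGH_GRADIENT,1.5,20,param1=60,param2=15,minRadius=r0,maxRadius=r1)
    if h is not None:
        for x,y,r in h[0][:3]:
            u,v=235+(x+.5)/8-.5,125+(y+.5)/8-.5; print(u,v,r/8,onplane(c,u,v,z).round(4))
cv2.imwrite('pics/k.png',cv2.resize(G,(600,600)))
```

```text
expect r flange px 9.931942323550466 knob 7.5138614942048
```

View pics/k.png

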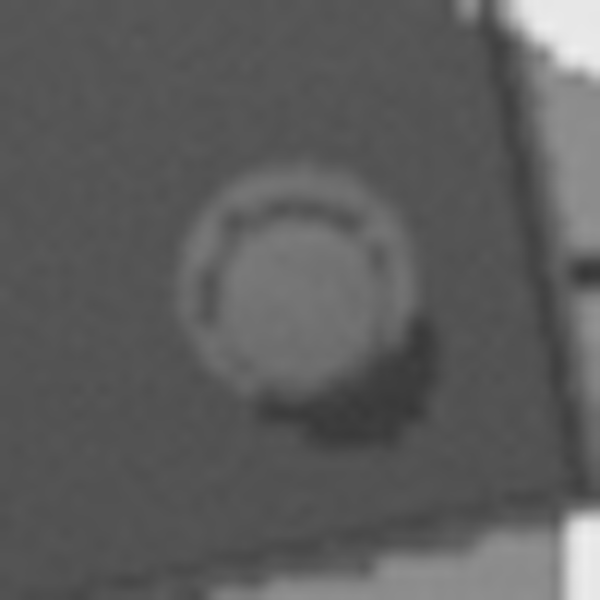

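Run:
```python
from h import *
c=np.load('w1.npy',allow_pickle=True).item(); T=sensors.get_obs()
Rw=Ro.from_euler('xyz',T['tool_rot'],degrees=True).as_matrix()
for u,v,z in ((259.2,148.2,.078),(259.25,149.7,.094)):
    p=onplane(c,u,v,z); print(p,(Rw.T@(p-T['tool_pos'])*1e3).round(1))
```

```text
[ 0.52787352 -0.30114157  0.078     ] [46.3  4.4 83.4]
[ 0.52765206 -0.30109071  0.094     ] [46.4  4.2 67.4]
```

Emit:
drive_tool --moves '[{"x":46,"y":4.3,"z":10,"rx":0,"ry":0,"rz":0,"fingers":-1},{"x":46.4,"y":4.3,"z":30,"rx":0,"ry":0,"rz":0,"fingers":-0.6},{"x":46.4,"y":4.3,"z":55,"rx":0,"ry":0,"rz":0,"fingers":-0.4},{"x":46.4,"y":4.3,"z":72,"rx":0,"ry":0,"rz":0,"fingers":-0.2},{"x":46.4,"y":4.3,"z":72,"rx":0,"ry":0,"rz":0,"fingers":-0.2},{"x":46.4,"y":4.3,"z":72,"rx":0,"ry":0,"rz":0,"fingers":-0.2}]'

```text
time_s: 2.12
tool_pos: [0.5288, -0.2996, 0.0894]
tool_rot: [179.9, 0.0, 90.0]
force: [0.2, 0.5, -0.0]
grip_width: 0.0531
grasp_force: 0.0
```

Run:
```python
from h import *
o=sensors.get_obs(); print(o['tool_pos'],o['tool_rot'],o['time_s'],o['grip_width'],o['force'])
c=cam('scene'); s=c['image']; f=proj(c,[.5277,-.3011,.085]); u,v=map(int,f); print(f)
a=cv2.resize(s[v-35:v+35,u-40:u+40,::-1],(640,560),interpolation=cv2.INTER_CUBIC)
cv2.imwrite('pics/g1.png',a)
```

```text
[ 0.52877965 -0.29958519  0.08938928] [1.79932595e+02 4.43342243e-02 8.99607993e+01] 2.125 0.05311166119800588 [ 0.22945784  0.47646478 -0.03637473]
(np.float64(323.03360111947876), np.float64(165.68345975522098))
```

View pics/g1.png

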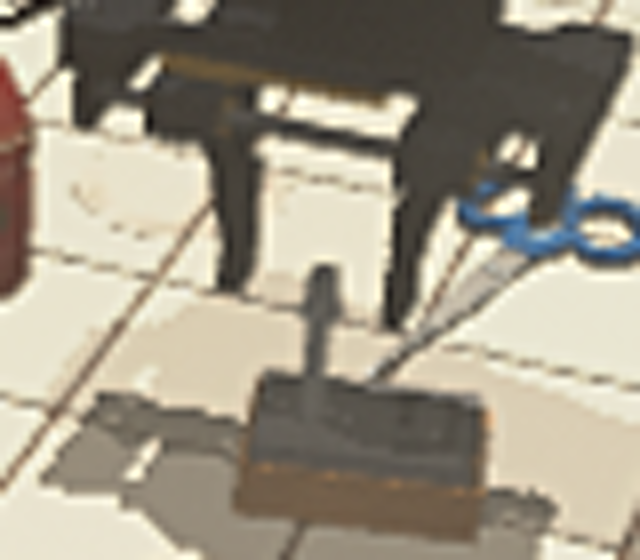

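The pin stands between the open fingers (knob at crop (322,280), fingertips at (237,285) and (397,325)). Closing now.

Emit:
drive_tool --moves '[{"x":-1.5,"y":-1,"z":0,"rx":0,"ry":0,"rz":0,"fingers":0.4},{"x":-1.5,"y":-1,"z":0,"rx":0,"ry":0,"rz":0,"fingers":1},{"x":-1.5,"y":-1,"z":0,"rx":0,"ry":0,"rz":0,"fingers":1},{"x":-1.5,"y":-1,"z":0,"rx":0,"ry":0,"rz":0,"fingers":1},{"x":-1.5,"y":-1,"z":0,"rx":0,"ry":0,"rz":0,"fingers":1},{"x":-1.5,"y":-1,"z":0,"rx":0,"ry":0,"rz":0,"fingers":1}]' --force 30

```text
time_s: 2.92
tool_pos: [0.5273, -0.3004, 0.0886]
tool_rot: [180.0, 0.0, 90.0]
force: [-0.7, -0.1, 0.7]
grip_width: 0.0107
grasp_force: 30.0
```

Emit:
drive_tool --moves '[{"x":0,"y":0,"z":-50,"rx":0,"ry":0,"rz":0,"fingers":1},{"x":0,"y":0,"z":-105,"rx":0,"ry":0,"rz":0,"fingers":1},{"x":20,"y":0,"z":-155,"rx":0,"ry":0,"rz":0,"fingers":1},{"x":60,"y":0,"z":-192,"rx":0,"ry":0,"rz":0,"fingers":1},{"x":115,"y":0,"z":-192,"rx":0,"ry":0,"rz":0,"fingers":1},{"x":170,"y":0,"z":-192,"rx":0,"ry":0,"rz":0,"fingers":1},{"x":225,"y":0,"z":-192,"rx":0,"ry":0,"rz":0,"fingers":1},{"x":280,"y":0,"z":-192,"rx":0,"ry":0,"rz":0,"fingers":1},{"x":335,"y":-2,"z":-192,"rx":0,"ry":0,"rz":0,"fingers":1},{"x":390,"y":-4,"z":-192,"rx":0,"ry":0,"rz":0,"fingers":1},{"x":440,"y":-6,"z":-192,"rx":0,"ry":0,"rz":0,"fingers":1},{"x":485,"y":-7,"z":-192,"rx":0,"ry":0,"rz":0,"fingers":1},{"x":485,"y":-7,"z":-192,"rx":0,"ry":0,"rz":0,"fingers":1},{"x":485,"y":-7,"z":-192,"rx":0,"ry":0,"rz":0,"fingers":1},{"x":485,"y":-7,"z":-192,"rx":0,"ry":0,"rz":0,"fingers":1}]'

```text
time_s: 4.8
tool_pos: [0.5207, 0.1828, 0.2803]
tool_rot: [-180.0, 0.1, 89.8]
force: [-0.0, 0.7, -1.1]
grip_width: 0.011
grasp_force: 30.0
```

Run:
```python
from h import *
o=sensors.get_obs(); print(o['tool_pos'],o['tool_rot'],o['time_s'],o['grip_width'],o['grasp_force'],o['force'])
c=cam('wrist'); np.save('w3.npy',c,allow_pickle=True)
f=proj(c,[.52,.248,.18]); print(f, 'lug r px',19*c['fx']/.27/1e3)
u,v=map(int,f)
a=cv2.resize(c['image'][v-50:v+50,u-50:u+50,::-1],(600,600),interpolation=cv2.INTER_CUBIC)
b=cv2.resize(c['image'][:,156:356,::-1],(200,384))
out=np.zeros((600,800,3),np.uint8); out[:,:600]=a; out[:384,600:]=b
print(u,v); cv2.imwrite('pics/b1.png',out)
```

```text
[0.52070512 0.18283354 0.28032296] [-1.79987458e+02  5.12059429e-02  8.98435899e+01] 4.8 0.010955586826239195 29.99944120645523 [-0.01884027  0.74949733 -1.05711247]
(np.float64(252.9394920278892), np.float64(125.84855903766385)) lug r px 19.061385004654742
252 125
```

View pics/b1.png

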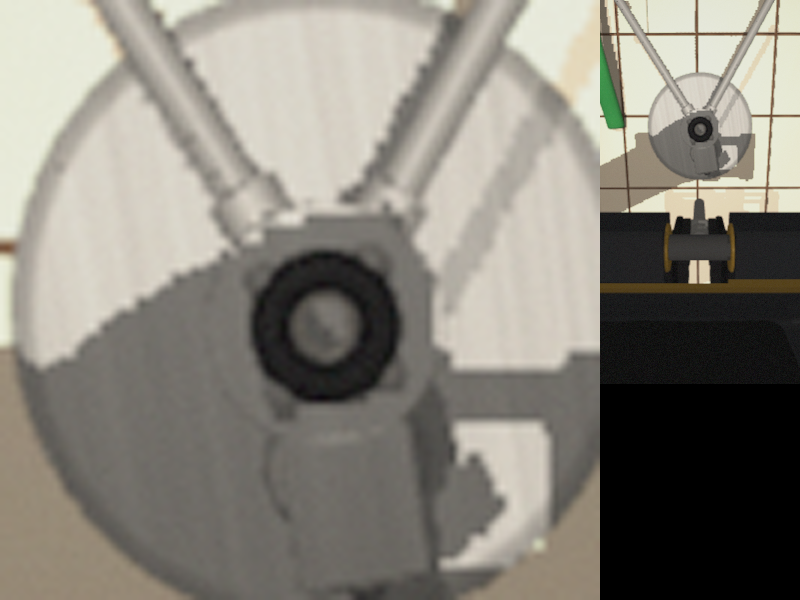

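The close crop shows the black boss centred at about pixel (255.8,128.8) with its bore. The pin's tip hangs straight at about (255,201).

Run:
```python
from h import *
c=np.load('w3.npy',allow_pickle=True).item(); T=sensors.get_obs()
Rw=Ro.from_euler('xyz',T['tool_rot'],degrees=True).as_matrix()
g=cv2.cvtColor(c['image'],cv2.COLOR_RGB2GRAY)
m=(g[100:160,225:290]<45).astype(np.uint8)
for k in cv2.findContours(m,cv2.RETR_EXTERNAL,cv2.CHAIN_APPROX_NONE)[0]:
    if len(k)>40: e=cv2.fitEllipse(k); print(e); u,v=e[0][0]+225,e[0][1]+100; p=onplane(c,u,v,.18); print(u,v,p,(Rw.T@(p-T['tool_pos'])*1e3).round(1))
p=onplane(c,255.8,128.8,.18);print(p,(Rw.T@(p-T['tool_pos'])*1e3).round(1))
tp=T['tool_pos']+Rw@[0,0,.083]; print('tip proj if straight',proj(c,tp))
for r in range(194,222): print(r,g[r,244:268])
```

```text
((30.763124465942383, 29.081600189208984), (23.13031768798828, 24.113536834716797), 2.3834028244018555)
255.76312446594238 129.08160018920898 [0.52256442 0.24512768 0.18      ] [ 62.3   1.7 100.4]
[0.52259867 0.24537772 0.18      ] [ 62.5   1.7 100.4]
tip proj if straight (np.float64(253.94703060639148), np.float64(199.92845546843841))
194 [212 213 214 213 213 213 214 213 163  79 155 210 217 216 216 215 216 216
 217 216 216 217 216 215]
195 [214 215 213 213 215 214 213 211 165  81 156 208 218 218 216 217 217 216
 216 217 216 215 215 216]
196 [213 213 214 212 213 214 213 212 165  83 156 208 217 217 216 215 216 217
 217 216 216 216 216 214]
197 [224 224 224 224 223 223 223 223 176  85 158 209 218 217 216 216 216 217
 216 216 216 216 215 215]
198 [231 231 230 230 230 230 231 231 182  79 120 154 169 190 208 215 215 216
 216 217 216 215 215 217]
199 [222 221 222 222 222 221 221 207 140  72  72  67  78 118 165 202 215 216
 216 215 216 215 216 215]
200 [213 213 213 213 214 213 198 144  82  70  72  71  70  71  95 153 203 216
 216 215 215 215 215 215]
201 [214 213 212 213 214 213 172  92  67 
[... 1396 characters left out ...]
214]
215 [212 212 210 212 211 162  71  70  74  70  67  71  68  71  71  68  91 177
 215 214 213 213 214 213]
216 [212 210 212 211 203 149  72  70  68  68  70  70  71  70  70  69  91 175
 214 213 214 215 213 214]
217 [188 189 201 212 195 138  69  70  70  68  68  69  68  68  69  69  81 171
 213 214 203 191 193 192]
218 [120 118 148 193 188 123  70  72  73  72  70  71  73  73  69  68  71 155
 206 194 147 123 119 119]
219 [ 23  21  77 132 135  94  71  74  76  74  75  74  74  75  73  72  70 109
 154 146  91  22  20  20]
220 [18 22 49 70 73 75 77 77 77 75 84 91 91 91 91 88 91 89 90 91 67 17 26 25]
221 [ 22  22  34  66  77  77  77  79  79  76  95 102 104 104 102 102 100 101
  97  75  41  18  27  24]
```

Emit:
drive_tool --moves '[{"x":40,"y":0.9,"z":0,"rx":0,"ry":0,"rz":0.003,"fingers":1},{"x":63.4,"y":0.9,"z":0,"rx":0,"ry":0,"rz":0.003,"fingers":1},{"x":63.4,"y":0.9,"z":0,"rx":0,"ry":0,"rz":0.003,"fingers":1},{"x":63.4,"y":0.9,"z":0,"rx":0,"ry":0,"rz":0.003,"fingers":1},{"x":63.4,"y":0.9,"z":0,"rx":0,"ry":0,"rz":0.003,"fingers":1}]'

```text
time_s: 5.48
tool_pos: [0.5218, 0.2462, 0.2805]
tool_rot: [180.0, 0.1, 89.7]
force: [-0.4, 0.1, -0.6]
grip_width: 0.0111
grasp_force: 30.0
```

Run:
```python
from h import *
o=sensors.get_obs(); print(o['tool_pos'],o['tool_rot'],o['time_s'],o['grip_width'],o['force'])
tp=o['tool_pos']-np.array([0,0,.083])
for n in('scene','side'):
    c=cam(n); print(n,'tip',proj(c,tp),'boss',proj(c,[.5217,.2463,.18]))
    if n=='scene':
        u,v=233,255; cv2.imwrite('pics/i1.png',cv2.resize(c['image'][v-30:v+30,u-30:u+30,::-1],(600,600),interpolation=cv2.INTER_CUBIC))
```

```text
[0.52176879 0.24618523 0.28045224] [1.79990723e+02 6.12025345e-02 8.96754620e+01] 5.475 0.011106765442488864 [-0.40655377  0.14796069 -0.55677468]
scene tip (np.float64(232.20177572971457), np.float64(264.10077174693026)) boss (np.float64(232.81112037991187), np.float64(271.310661540577))
side tip (np.float64(262.8896583359585), np.float64(232.48632857043518)) boss (np.float64(262.7005283536134), np.float64(238.31066050269916))
```

View pics/i1.png

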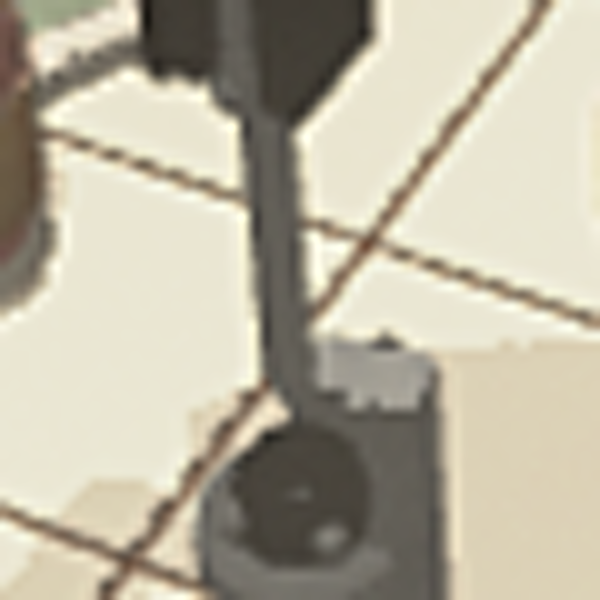

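Pin tip at crop (303,410) is above the boss centre at (301,487), aligned to within about 1 mm. Inserting in steps.

Emit:
drive_tool --moves '[{"x":0.2,"y":0.3,"z":8,"rx":0,"ry":0,"rz":0,"fingers":1},{"x":0.2,"y":0.3,"z":14,"rx":0,"ry":0,"rz":0,"fingers":1},{"x":0.2,"y":0.3,"z":18,"rx":0,"ry":0,"rz":0,"fingers":1},{"x":0.2,"y":0.3,"z":22,"rx":0,"ry":0,"rz":0,"fingers":1},{"x":0.2,"y":0.3,"z":27,"rx":0,"ry":0,"rz":0,"fingers":1},{"x":0.2,"y":0.3,"z":27,"rx":0,"ry":0,"rz":0,"fingers":1}]'

```text
time_s: 6.32
tool_pos: [0.5214, 0.2479, 0.253]
tool_rot: [-180.0, 0.0, 89.8]
force: [-0.3, 0.7, -0.2]
grip_width: 0.0111
grasp_force: 30.0
```

Emit:
drive_tool --moves '[{"x":0,"y":0,"z":8,"rx":0,"ry":0,"rz":0,"fingers":1},{"x":0,"y":0,"z":16,"rx":0,"ry":0,"rz":0,"fingers":1},{"x":0,"y":0,"z":22,"rx":0,"ry":0,"rz":0,"fingers":1},{"x":0,"y":0,"z":22,"rx":0,"ry":0,"rz":0,"fingers":1}]'

```text
time_s: 6.82
tool_pos: [0.5212, 0.2479, 0.2307]
tool_rot: [-179.9, 0.0, 89.8]
force: [0.5, -1.3, -1.2]
grip_width: 0.0107
grasp_force: 30.0
```

Run:
```python
from h import *
o=sensors.get_obs(); print(o['tool_pos'],o['tool_rot'],o['force'],o['wrist_torque'])
```

```text
[0.52124245 0.24788823 0.23070795] [-1.79936702e+02  3.05836260e-02  8.98238616e+01] [ 0.52261196 -1.28327269 -1.19880371] [-0.23876924 -0.1594896   0.01947618]
```

Emit:
drive_tool --moves '[{"x":-0.7,"y":0,"z":6,"rx":0,"ry":0,"rz":0,"fingers":1},{"x":-0.7,"y":0.2,"z":12,"rx":0,"ry":0,"rz":0,"fingers":1},{"x":-0.7,"y":0.2,"z":20,"rx":0,"ry":0,"rz":0,"fingers":1},{"x":-0.7,"y":0.2,"z":20,"rx":0,"ry":0,"rz":0,"fingers":1}]'

```text
time_s: 7.32
tool_pos: [0.5213, 0.2472, 0.2105]
tool_rot: [-179.9, 0.0, 89.8]
force: [-0.3, -1.2, -1.2]
grip_width: 0.0104
grasp_force: 30.0
```

Emit:
drive_tool --moves '[{"x":-0.3,"y":0,"z":4,"rx":0,"ry":0,"rz":0,"fingers":1},{"x":-0.3,"y":0,"z":8,"rx":0,"ry":0,"rz":0,"fingers":1},{"x":-0.3,"y":0,"z":12,"rx":0,"ry":0,"rz":0,"fingers":1},{"x":-0.3,"y":0,"z":15,"rx":0,"ry":0,"rz":0,"fingers":1},{"x":-0.3,"y":0,"z":15,"rx":0,"ry":0,"rz":0,"fingers":1}]' --force 50

```text
time_s: 7.95
tool_pos: [0.5217, 0.2471, 0.1959]
tool_rot: [-180.0, 0.0, 89.8]
force: [1.0, -1.3, -1.9]
grip_width: 0.0104
grasp_force: 50.0
```

Emit:
drive_tool --moves '[{"x":0,"y":0,"z":2,"rx":0,"ry":0,"rz":0,"fingers":1},{"x":0,"y":0,"z":4,"rx":0,"ry":0,"rz":0,"fingers":1},{"x":0,"y":0,"z":4,"rx":0,"ry":0,"rz":0,"fingers":1}]'

```text
time_s: 8.32
tool_pos: [0.5218, 0.2472, 0.1935]
tool_rot: [180.0, 0.0, 89.8]
force: [-2.4, -2.8, 7.3]
grip_width: 0.0101
grasp_force: 50.0
```

Run:
```python
from h import *
o=sensors.get_obs(); print(o['tool_pos'],o['tool_rot'],o['force'],o['wrist_torque'])
c=cam('scene'); np.save('s2.npy',c,allow_pickle=True); cv2.imwrite('pics/i2.png',cv2.resize(c['image'][220:320,190:290,::-1],(600,600),interpolation=cv2.INTER_CUBIC))
```

```text
[0.52183132 0.24720331 0.19351301] [1.79963820e+02 2.50276128e-02 8.98242641e+01] [-2.41112986 -2.78911596  7.25843092] [-0.54847809  0.34307578 -0.04276165]
```

Emit:
drive_tool --moves '[{"x":0,"y":0,"z":1.5,"rx":0,"ry":0,"rz":0,"fingers":1},{"x":0,"y":0,"z":3,"rx":0,"ry":0,"rz":0,"fingers":1},{"x":0,"y":0,"z":3,"rx":0,"ry":0,"rz":0,"fingers":1}]'

```text
time_s: 8.75
tool_pos: [0.5219, 0.2472, 0.1933]
tool_rot: [179.9, 0.1, 89.8]
force: [-6.3, -5.7, 21.6]
grip_width: 0.0099
grasp_force: 50.0
```

View pics/i2.png

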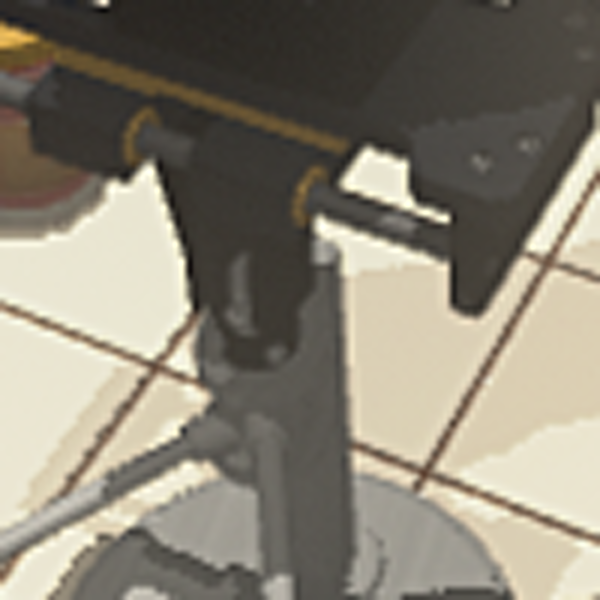

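The crop shows the fingers on the knob, low over the boss at about (260,340). The arm stops stiffly at the expected seat height (0.1933 m against 0.1936 m computed), so the pin is seated. I'll release it and check from above.

Emit:
drive_tool --moves '[{"x":0,"y":0,"z":-2,"rx":0,"ry":0,"rz":0,"fingers":1},{"x":0,"y":0,"z":-3,"rx":0,"ry":0,"rz":0,"fingers":0.2},{"x":0,"y":0,"z":-3,"rx":0,"ry":0,"rz":0,"fingers":-0.2},{"x":0,"y":0,"z":-3,"rx":0,"ry":0,"rz":0,"fingers":-0.2},{"x":0,"y":0,"z":-15,"rx":0,"ry":0,"rz":0,"fingers":-0.2},{"x":0,"y":0,"z":-50,"rx":0,"ry":0,"rz":0,"fingers":-0.2},{"x":-40,"y":0,"z":-65,"rx":0,"ry":0,"rz":0,"fingers":-0.2},{"x":-63,"y":0,"z":-65,"rx":0,"ry":0,"rz":0,"fingers":-0.2},{"x":-63,"y":0,"z":-65,"rx":0,"ry":0,"rz":0,"fingers":-0.2},{"x":-63,"y":0,"z":-65,"rx":0,"ry":0,"rz":0,"fingers":-0.2}]'

```text
time_s: 10.0
tool_pos: [0.5213, 0.1855, 0.2548]
tool_rot: [180.0, -0.1, 89.9]
force: [0.1, 0.1, -0.3]
grip_width: 0.0522
grasp_force: 0.0
```

Run:
```python
from h import *
o=sensors.get_obs(); print(o['tool_pos'],o['tool_rot'],o['time_s'],o['grip_width'],o['force'])
c=cam('wrist'); np.save('w4.npy',c,allow_pickle=True); s=cam('scene'); np.save('s3.npy',s,allow_pickle=True)
for z in (.18,.183,.199): print(z,proj(c,[.522,.2465,z]),proj(s,[.522,.2465,z]))
u,v=map(int,proj(s,[.522,.2465,.19])); g=cv2.cvtColor(s['image'],cv2.COLOR_RGB2GRAY); print(u,v)
for r in range(v-14,v+16): print(r,g[r,u-12:u+13])
u,v=map(int,proj(c,[.522,.2465,.199])); g=cv2.cvtColor(c['image'],cv2.COLOR_RGB2GRAY); print(u,v)
for r in range(v-18,v+18): print(r,' '.join('%3d'%x for x in g[r,u-18:u+19]))
```

```text
[0.52126766 0.18548481 0.25480943] [ 1.79989373e+02 -5.13838249e-02  8.98900979e+01] 10.0 0.05216046713400319 [ 0.11380001  0.12340466 -0.34230332]
0.18 (np.float64(254.59187366651872), np.float64(131.1750634069507)) (np.float64(232.59902365584537), np.float64(271.3345193810188))
0.183 (np.float64(254.59099052155116), np.float64(131.23234136088516)) (np.float64(232.49545216804214), np.float64(270.12260393445354))
0.199 (np.float64(254.58585564093156), np.float64(131.56537396889513)) (np.float64(231.9327419661881), np.float64(263.5383969072456))
232 267
253 [229 230 230 230 230 229 230 230 230 230 230 230 230 232 238 220 106 158
 223 214 210 211 210 210 211]
254 [230 230 230 230 230 230 230 230 230 230 230 230 232 236 227 148 118 195
 216 211 210 210 209 210 210]
255 [230 230 230 230 230 230 230 230 230 230 230 232 234 226 169 116 194 218
 213 210 211 210 210 210 210]
256 [229 230 230 230 230 231 231 231 231 230 230 234 228 145 108 199 243 213
 211 210 211 212 212 211 211]
257 [230 230 230 231 231 228 229 228 229 230 234 238 221 127 182 245 231 211
 216 217 214 206 213 214 211]
258 [2
[... 7448 characters left out ...]
  28  27  27  32  32  32  33  32  31  32  28  30  23  31  56  74  81  84  80  80 100 115 113
145 113 101 104 113 113 113 115 112  98  90  99  96  82  55  24  21  24  27  26  27  24  20  22  21  25  31  46  61  88  98 100 100  99 102 108 113 109
146 112 105 106 111 113 113 114 114 104  91  91  92  90  78  53  40  30  22  22  27  20  22  19  34  56  68  72  79  98 114 115 114 114 114 112 111  99
147 113 111 108 108 112 114 115 115 110  95  88  84  85  81  88  91  90  91  90  80  82  89  92  89  96 102  99 100 106 112 113 114 114 115 113 102  85
148 112 114 111 109 108 110 114 113 113 111  94  78  78  77  99 113 114 115 118 112 111 115 114 114 112 113 113 113 113 113 114 114 115 114 105  85  75
```

Emit:
drive_tool --moves '[{"x":-40,"y":0,"z":0,"rx":0,"ry":0,"rz":0,"fingers":-0.2},{"x":-75,"y":0,"z":0,"rx":0,"ry":0,"rz":0,"fingers":-0.2},{"x":-75,"y":0,"z":0,"rx":0,"ry":0,"rz":0,"fingers":-0.2},{"x":-75,"y":0,"z":0,"rx":0,"ry":0,"rz":0,"fingers":-0.2}]'

```text
time_s: 10.6
tool_pos: [0.5211, 0.1109, 0.2545]
tool_rot: [-180.0, -0.1, 89.9]
force: [0.1, 0.4, 0.4]
grip_width: 0.0521
grasp_force: 0.0
```

Run:
```python
from h import *
o=sensors.get_obs(); print(o['tool_pos'],o['tool_rot'],o['time_s'])
c=cam('wrist'); np.save('w5.npy',c,allow_pickle=True)
for z in (.168,.18,.183,.199,.215): print(z,proj(c,[.5225,.2455,z]))
u,v=map(int,proj(c,[.5225,.2455,.185])); g=cv2.cvtColor(c['image'],cv2.COLOR_RGB2GRAY); print('cols from',u-17)
for r in range(max(0,v-28),v+22): print(r,' '.join('%3d'%x for x in g[r,u-17:u+18]))
```

```text
[0.52107776 0.11092762 0.25454236] [-1.79993389e+02 -5.88659601e-02  8.99367125e+01] 10.6
0.168 (np.float64(255.37533552774178), np.float64(36.79184630422699))
0.18 (np.float64(255.4114203967657), np.float64(31.684464076827737))
0.183 (np.float64(255.42109006341133), np.float64(30.31589384809095))
0.199 (np.float64(255.4777465704598), np.float64(22.29764035442352))
0.215 (np.float64(255.5446621992549), np.float64(12.828516732688001))
cols from 238
1 226 228 228 227 227 226 227 227 227 227 227 227 213 151  95 121 199 227 228 227 227 227 228 226 227 226 227 226 228 227 228 227 227 227 227
2 214 227 227 227 228 227 227 227 227 227 228 228 214 153  95 121 198 228 228 229 227 228 228 228 226 228 227 228 226 228 227 228 227 228 225
3 203 225 227 227 227 228 228 227 228 227 227 228 213 154  97 121 196 228 228 228 228 228 228 227 227 228 227 229 228 228 226 228 227 229 210
4 147 199 228 228 227 228 227 227 228 227 227 228 214 153  98 120 198 229 228 228 228 227 227 227 227 228 228 229 227 227 227 227 226 225 188
5 142 188 226 228 227 227 228 227 228 227 228 227 215 154 100 122 198 228 228 22
[... 5792 characters left out ...]
 210 211 161 105 119 101  68  25  27  36  51  55  55  57  57  59  57  55  52  50  43  26  18  22  29  92 140 150 148 131 135 180
47 205 207 209 211 212 169 131 157 163 133  66  26  28  24  28  38  46  48  49  47  38  30  27  22  24  17  25  42  97 129 136 128 119 140 187
48 208 206 209 210 211 173 136 158 176 170 122  59  28  23  20  26  24  14  22  20  19  21  19  14  26  25  25  50  83 105 108 103 126 161 194
49 208 207 209 210 212 176 135 151 161 168 148  98  38  21  23  28  25  29  21  21  18  21  13  23  16  19  18  50  74  82  82  80 141 173 194
50 207 208 208 210 211 170 118 137 147 150 142 116  62  22  18  23  21  23  19  21  19  16  25  21  20  32  52  77  85  87  86  86 142 176 194
```

Knob top sits at row ~23 and the prediction for a seated pin is 22.3 (it would be 13 if raised 16 mm), so the pin is seated. Now to the black cap.

Emit:
drive_tool --moves '[{"x":-50,"y":8,"z":0,"rx":0,"ry":0,"rz":0,"fingers":-0.2},{"x":-105,"y":18,"z":15,"rx":0,"ry":0,"rz":0,"fingers":-0.2},{"x":-160,"y":28,"z":40,"rx":0,"ry":0,"rz":0,"fingers":-0.2},{"x":-210,"y":38,"z":70,"rx":0,"ry":0,"rz":0,"fingers":-0.2},{"x":-256,"y":43,"z":100,"rx":0,"ry":0,"rz":0,"fingers":-0.2},{"x":-256,"y":43,"z":110,"rx":0,"ry":0,"rz":0,"fingers":-0.2},{"x":-256,"y":43,"z":110,"rx":0,"ry":0,"rz":0,"fingers":-0.2},{"x":-256,"y":43,"z":110,"rx":0,"ry":0,"rz":0,"fingers":-0.2}]'

```text
time_s: 11.65
tool_pos: [0.5646, -0.1443, 0.1457]
tool_rot: [179.9, -0.0, 90.1]
force: [0.6, 0.4, 0.4]
grip_width: 0.0523
grasp_force: 0.0
```

Run:
```python
from h import *
T=sensors.get_obs(); print(T['tool_pos'],T['tool_rot'],T['time_s'])
Rw=Ro.from_euler('xyz',T['tool_rot'],degrees=True).as_matrix()
c=cam('wrist'); np.save('w6.npy',c,allow_pickle=True)
print('guess',proj(c,[.565,-.082,.038]),proj(c,[.565,-.082,0]))
hsv=cv2.cvtColor(c['image'],cv2.COLOR_RGB2HSV)
for th in (60,80,100):
    m=((hsv[:,:,2]<th)&(hsv[:,:,1]<110)).astype(np.uint8); m[205:]=0
    for k in cv2.findContours(m,cv2.RETR_EXTERNAL,cv2.CHAIN_APPROX_NONE)[0]:
        if cv2.contourArea(k)>300:
            x,y,w,h=cv2.boundingRect(k); print(th,x,y,w,h,cv2.contourArea(k),cv2.fitEllipse(k))
            if 200<x<320 and 30<y: print('  minEnc',cv2.minEnclosingCircle(k), hsv[y+h//2,x+w//2])
u,v=map(int,proj(c,[.565,-.082,.038]))
for r in range(v-36,v+37,3): print(r,' '.join('%3d'%x for x in hsv[r,u-36:u+37:3,2]))
```

```text
[ 0.56461833 -0.14429152  0.14568454] [ 1.79897042e+02 -1.69121528e-02  9.00531646e+01] 11.65
guess (np.float64(254.1849105366802), np.float64(129.12449922763142)) (np.float64(254.18461822742526), np.float64(128.81457964358663))
60 237 110 37 39 1056.0 ((255.1978759765625, 128.98260498046875), (36.13754653930664, 37.30046081542969), 178.23207092285156)
  minEnc ((255.0, 128.9605255126953), 19.065814971923828) [30  7 35]
60 0 15 61 135 6112.0 ((25.194366455078125, 94.1111831665039), (58.53974151611328, 155.6404266357422), 173.71766662597656)
80 234 110 41 39 1094.5 ((255.1236114501953, 129.05555725097656), (37.062522888183594, 38.01841354370117), 143.18325805664062)
  minEnc ((254.0, 129.0500030517578), 20.231325149536133) [150  19  41]
80 0 15 61 135 6141.5 ((25.285301208496094, 94.04898071289062), (58.74665832519531, 155.7361602783203), 173.70310974121094)
100 234 110 43 40 1126.0 ((255.22906494140625, 129.26914978027344), (37.70464324951172, 38.71428298950195), 134.6111297607422)
  minEnc ((255.0, 127.93478393554688), 21.089038848876953) [30  7 38]
100 0 15 72 135 6167.0 ((26.46656
[... 1990 characters left out ...]
 155 154 155 153  81  29  27  20  42  91 112 133 153 151 152 154 151 152 152
150 155 155 157 153 154 155 157 152 154 153 145 127 112 112 113 112 136 153 154 151 151 152 152 151 151
153 155 154 153 155 155 154 155 155 154 154 152 154 153 152 152 153 154 153 151 154 152 152 150 150 148
156 156 154 155 154 155 155 155 153 154 155 154 152 154 154 154 153 151 152 153 153 152 150 150 151 151
159 155 154 156 153 154 154 153 154 153 151 153 153 153 151 153 153 151 151 150 150 152 152 150 149 148
162 154 156 154 153 154 154 154 153 153 152 152 154 154 150 150 151 151 153 151 149 150 149 150 148 150
165 156 154 155 152 153 155 156 152 153 152 153 152 152 153 150 152 150 150 151 150 150 152 150 150 148
```

Run:
```python
from h import *
T=sensors.get_obs(); Rw=Ro.from_euler('xyz',T['tool_rot'],degrees=True).as_matrix()
c=np.load('w6.npy',allow_pickle=True).item()
p=onplane(c,255.2,129.05,.036); print(p,(Rw.T@(p-T['tool_pos'])*1e3).round(1))
```

```text
[ 0.56596125 -0.08194798  0.036     ] [ 62.8   1.2 109.8]
```

Emit:
drive_tool --moves '[{"x":40,"y":0.6,"z":0,"rx":0,"ry":0,"rz":0,"fingers":-0.4},{"x":63.4,"y":0.6,"z":20,"rx":0,"ry":0,"rz":0,"fingers":-0.4},{"x":63.4,"y":0.6,"z":55,"rx":0,"ry":0,"rz":0,"fingers":-0.4},{"x":63.4,"y":0.6,"z":75,"rx":0,"ry":0,"rz":0,"fingers":-0.4},{"x":63.4,"y":0.6,"z":75,"rx":0,"ry":0,"rz":0,"fingers":-0.4},{"x":63.4,"y":0.6,"z":75,"rx":0,"ry":0,"rz":0,"fingers":-0.4}]'

```text
time_s: 12.45
tool_pos: [0.5653, -0.0838, 0.0708]
tool_rot: [179.9, 0.0, 89.8]
force: [-0.2, -0.5, 1.0]
grip_width: 0.0609
grasp_force: 0.0
```

Emit:
drive_tool --moves '[{"x":2.6,"y":0.2,"z":15,"rx":0,"ry":0,"rz":0,"fingers":-0.4},{"x":2.6,"y":0.2,"z":35,"rx":0,"ry":0,"rz":0,"fingers":-0.4},{"x":2.6,"y":0.2,"z":53,"rx":0,"ry":0,"rz":0,"fingers":-0.4},{"x":2.6,"y":0.2,"z":53,"rx":0,"ry":0,"rz":0,"fingers":-0.4},{"x":2.6,"y":0.2,"z":53,"rx":0,"ry":0,"rz":0,"fingers":-0.4}]'

```text
time_s: 13.08
tool_pos: [0.5647, -0.0808, 0.0165]
tool_rot: [-180.0, -0.0, 89.8]
force: [0.2, -0.7, -0.4]
grip_width: 0.0607
grasp_force: 0.0
```

Emit:
drive_tool --moves '[{"x":0,"y":0.7,"z":-0.5,"rx":0,"ry":0,"rz":0,"fingers":0.2},{"x":0,"y":0.7,"z":-0.5,"rx":0,"ry":0,"rz":0,"fingers":0.6},{"x":0,"y":0.7,"z":-0.5,"rx":0,"ry":0,"rz":0,"fingers":1},{"x":0,"y":0.7,"z":-0.5,"rx":0,"ry":0,"rz":0,"fingers":1},{"x":0,"y":0.7,"z":-0.5,"rx":0,"ry":0,"rz":0,"fingers":1},{"x":0,"y":0.7,"z":-0.5,"rx":0,"ry":0,"rz":0,"fingers":1}]' --force 55

```text
time_s: 13.82
tool_pos: [0.5654, -0.081, 0.0174]
tool_rot: [180.0, 0.0, 89.8]
force: [0.3, -1.6, 2.7]
grip_width: 0.0354
grasp_force: 55.0
```

Emit:
drive_tool --moves '[{"x":0,"y":0,"z":-45,"rx":0,"ry":0,"rz":0,"fingers":1},{"x":0,"y":0,"z":-100,"rx":0,"ry":0,"rz":0,"fingers":1},{"x":10,"y":0,"z":-155,"rx":0,"ry":0,"rz":0,"fingers":1},{"x":40,"y":-5,"z":-205,"rx":0,"ry":0,"rz":0,"fingers":1},{"x":90,"y":-12,"z":-232,"rx":0,"ry":0,"rz":0,"fingers":1},{"x":145,"y":-20,"z":-232,"rx":0,"ry":0,"rz":0,"fingers":1},{"x":200,"y":-28,"z":-232,"rx":0,"ry":0,"rz":0,"fingers":1},{"x":250,"y":-36,"z":-232,"rx":0,"ry":0,"rz":0,"fingers":1},{"x":295,"y":-42,"z":-232,"rx":0,"ry":0,"rz":0,"fingers":1},{"x":327,"y":-43,"z":-232,"rx":0,"ry":0,"rz":0,"fingers":1},{"x":327,"y":-43,"z":-232,"rx":0,"ry":0,"rz":0,"fingers":1},{"x":327,"y":-43,"z":-232,"rx":0,"ry":0,"rz":0,"fingers":1},{"x":327,"y":-43,"z":-232,"rx":0,"ry":0,"rz":0,"fingers":1}]'

```text
time_s: 15.45
tool_pos: [0.5237, 0.2444, 0.2488]
tool_rot: [-180.0, 0.1, 89.7]
force: [-0.2, 0.4, 0.1]
grip_width: 0.0359
grasp_force: 55.0
```

Run:
```python
from h import *
T=sensors.get_obs(); print(T['tool_pos'],T['tool_rot'],T['grip_width'],T['grasp_force'],T['force'])
```

```text
[0.52371735 0.24442473 0.24876184] [-1.79991563e+02  6.17680236e-02  8.96820654e+01] 0.03589794417098935 54.999641007962055 [-0.21939869  0.41005555  0.09154058]
```

Emit:
drive_tool --moves '[{"x":2.1,"y":-1.9,"z":0,"rx":0,"ry":0,"rz":0.004,"fingers":1},{"x":2.1,"y":-1.9,"z":10,"rx":0,"ry":0,"rz":0.004,"fingers":1},{"x":2.1,"y":-1.9,"z":25,"rx":0,"ry":0,"rz":0.004,"fingers":1},{"x":2.1,"y":-1.9,"z":45,"rx":0,"ry":0,"rz":0.004,"fingers":1},{"x":2.1,"y":-1.9,"z":45,"rx":0,"ry":0,"rz":0.004,"fingers":1},{"x":2.1,"y":-1.9,"z":45,"rx":0,"ry":0,"rz":0.004,"fingers":1}]'

```text
time_s: 16.2
tool_pos: [0.5213, 0.2484, 0.2039]
tool_rot: [-180.0, -0.0, 89.6]
force: [0.2, -0.8, -0.2]
grip_width: 0.0357
grasp_force: 55.0
```

Emit:
drive_tool --moves '[{"x":-1.9,"y":0.4,"z":0,"rx":0,"ry":0,"rz":-0.004,"fingers":1},{"x":-1.9,"y":0.4,"z":2,"rx":0,"ry":0,"rz":-0.004,"fingers":1},{"x":-1.9,"y":0.4,"z":4,"rx":0,"ry":0,"rz":-0.004,"fingers":1},{"x":-1.9,"y":0.4,"z":4,"rx":0,"ry":0,"rz":-0.004,"fingers":1}]'

```text
time_s: 16.7
tool_pos: [0.5216, 0.2463, 0.1999]
tool_rot: [-180.0, 0.0, 89.8]
force: [0.0, 0.0, -0.4]
grip_width: 0.0351
grasp_force: 55.0
```

Good alignment; now lowering the lip over the boss.

Emit:
drive_tool --moves '[{"x":0,"y":0,"z":1.5,"rx":0,"ry":0,"rz":0,"fingers":1},{"x":0,"y":0,"z":3,"rx":0,"ry":0,"rz":0,"fingers":1},{"x":0,"y":0,"z":4.5,"rx":0,"ry":0,"rz":0,"fingers":1},{"x":0,"y":0,"z":4.5,"rx":0,"ry":0,"rz":0,"fingers":1}]'

```text
time_s: 17.2
tool_pos: [0.5216, 0.2464, 0.1953]
tool_rot: [-180.0, 0.0, 89.8]
force: [-0.2, 0.5, -1.0]
grip_width: 0.0354
grasp_force: 55.0
```

Emit:
drive_tool --moves '[{"x":0,"y":0,"z":2,"rx":0,"ry":0,"rz":0,"fingers":1},{"x":0,"y":0,"z":4,"rx":0,"ry":0,"rz":0,"fingers":1},{"x":0,"y":0,"z":5,"rx":0,"ry":0,"rz":0,"fingers":1},{"x":0,"y":0,"z":5,"rx":0,"ry":0,"rz":0,"fingers":1}]' --force 60

```text
time_s: 17.7
tool_pos: [0.5222, 0.2467, 0.1925]
tool_rot: [179.9, 0.0, 89.8]
force: [-3.0, -1.6, 8.3]
grip_width: 0.0357
grasp_force: 60.0
```

Emit:
drive_tool --moves '[{"x":-0.2,"y":-0.4,"z":2,"rx":0,"ry":0,"rz":0,"fingers":1},{"x":-0.2,"y":-0.4,"z":4,"rx":0,"ry":0,"rz":0,"fingers":1},{"x":-0.2,"y":-0.4,"z":6,"rx":0,"ry":0,"rz":0,"fingers":1},{"x":-0.2,"y":-0.4,"z":7,"rx":0,"ry":0,"rz":0,"fingers":1},{"x":-0.2,"y":-0.4,"z":7,"rx":0,"ry":0,"rz":0,"fingers":1}]'

```text
time_s: 18.32
tool_pos: [0.5215, 0.2461, 0.1853]
tool_rot: [179.9, 0.0, 89.8]
force: [-3.3, -2.8, 11.4]
grip_width: 0.0356
grasp_force: 60.0
```

Emit:
drive_tool --moves '[{"x":-0.4,"y":-0.3,"z":1,"rx":0,"ry":0,"rz":0,"fingers":1},{"x":-0.4,"y":-0.3,"z":2,"rx":0,"ry":0,"rz":0,"fingers":1},{"x":-0.4,"y":-0.3,"z":3,"rx":0,"ry":0,"rz":0,"fingers":1},{"x":-0.4,"y":-0.3,"z":3,"rx":0,"ry":0,"rz":0,"fingers":1},{"x":-0.4,"y":-0.3,"z":3,"rx":0,"ry":0,"rz":0,"fingers":1}]'

```text
time_s: 18.95
tool_pos: [0.5216, 0.2461, 0.1851]
tool_rot: [179.8, 0.1, 89.8]
force: [-6.7, -4.2, 25.0]
grip_width: 0.0356
grasp_force: 60.0
```

Run:
```python
from h import *
T=sensors.get_obs(); print(T['tool_pos'],T['tool_rot'],T['grasp_force'],T['force'],T['wrist_torque'])
```

```text
[0.52158586 0.24614913 0.18514   ] [1.79833705e+02 6.11794963e-02 8.98141041e+01] 60.0092827071785 [-6.71657305 -4.1759912  25.01949117] [-1.25936087  1.74261127  0.03129991]
```

```bash
python3 -c "
from h import *
print(workorder.sign_off())"
```

```text
the job is handed in; nothing more can be done
None
```

The pin is seated in the boss and the cap is home on the fork, held there with about 25 N downward; judged from arm height and force, not a final picture. I handed the job in at about 19 s of the 61 s allowed, and the mug, lemon and jar were not touched.

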